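Press a carved shell plaque in the ratchet hand press and release it

ROBOT

A 7-joint arm with a two-finger parallel gripper is mounted at the origin on the work surface. World frame = base frame: x ahead of the robot, y to its left, z up, the work surface at z = 0. Lengths are in m, angles in rad, forces in N, time in s.
With the tool pointing down it reaches from about 0.425 to 0.925 m from the base axis. Payload 6.8 kg.
Tool frame: the origin (TCP) lies between the finger pads; the fingertips stand r.tips_ahead ahead of it and the grasp point (between the pads) lies 5 mm behind it (r.tips_ahead is the distance from the TCP to the fingertips, in m); z points along the fingers, y is the line along which they close (so a half turn about z gives the same grasp; the last joint's range is limited). The gripper opens to 85 mm and grips with 20 to 120 N. Pads are 22 mm wide; open, the fingers measure 114 mm over their backs; the gripper's body (76 mm by 85 mm) begins 54 mm behind the grasp point. The pads swing forward as they close: fully open they stand 13 mm farther back than shut.
Start: joints at [-1.269, 0.477, 0.022, 1.555, -0.011, 1.109, -0.083], TCP at [0.269, 0.619, 0.245] pointing down, gripper open.
Joint ranges: [-2.96, 2.96], [-0.34, 2.1], [-1.41, 1.46], [0.24, 2.44], [-1.37, 4.51], [0.17, 1.92], [-2.96, 2.96]. Speed limits (rad/s): [2.39, 2.39, 3.14, 3.14, 3.14, 3.14, 3.14].

INTERFACE

Orientations are given as a rotation vector (axis times angle).
In Python, from bench import r gives the robot as it stands.
- The arm moves only by the tool move_arm, never from a script. Its argument "rows" is one flat list of numbers, 4 for each row, row after row: the shift along the tool's x, y, z in cm, then the turn about the tool's z in degrees. In form: [tx, ty, tz, twist, tx, ty, tz, twist, ...]. A call has 1 to 10 rows; each row is the pose to reach, as a shift and turn from the pose commanded when the call began, along the tool's axes at that moment; what a row does not reach only later rows make up. A row lasts 1/8 s, in which the tool goes at most 62.5 mm and 10.7 degrees, less where a joint would pass 70% of its speed; a pose out of reach is approached as far as the arm can. A call with a gripper value outside its range is refused whole. "fingers" is the opening, from 0 (shut) to 1 (fully open), set as the call begins (left out, the last holds). The fingers move at their own pace and stop on an object; "newtons" is the grip in N (left out, the last holds). Time passes only in rows, so rows that repeat a pose let the fingers close. It gives the time, the measured TCP pose, the force, the opening and the grip force at its end, in the units of the state.
- r.get_obs(): the state, without advancing time (a new reading comes with each control period).
- r.grab_frame(name): name is "scene" or "top" or "wrist"; returns the picture (480x640x3 uint8, blue, green, red); there is no depth.
- r.camera_params(name): a dict with "fx", "fy", "cx", "cy" (pixels), "world_from_camera" (4x4, takes a point from camera to world coordinates). Camera axes: x right, y down, z forward; pixel columns grow to the right and rows downward; lengths in m; the calibration is good to about 2 mm. A picture is of the moment at which its call begins: read the wrist's pose just before it. camera_params takes no time and is no camera call; for the wrist camera it gives the pose at the moment of the call.
- r.hand_in(): hands the job in; it is judged then, once.
The state is a dict: "clock": time; "joints": joint angles; "qvel": joint speeds; "tau": joint torques, N m; "tcp_pos": TCP position; "orientation": TCP orientation; "contact_force": force on the tool from outside, world axes, zero at the start; "moment": the same for the moment, N m; "grip_width": finger opening in m; "gripper_force": force on a finger pad.
Only numpy, scipy, OpenCV 4.12 (cv2) and the standard library are available. Lean on these libraries where they do the work, as an engineer would, in place of code of your own. Each camera call takes 0.05 s, during which the arm holds its last target. There are 200 camera calls.

TASK

Pull the hand press's red lever up, notch by notch, until its rubber pad bears firmly on the carved shell plaque (the green band of the gauge pin stands out of the top of the ram, but never the red below it, which would crack the shell). Let go and keep clear of the press for two seconds while the ratchet alone holds the pressure, then press the yellow release button and keep it in until the lever has fallen all the way back down. Leave the plaque lying where it is on its anvil and do not disturb the other things on the bench.

Things in the scene. Friction and masses are not known exactly. Their poses are not given: they have to be found in the camera images.
- press: green bench press, fixed, base 200 x 300 mm, 262 mm tall. Origin at bench level under the lever's hinge; x points from the lever's handle to its hinge, y from the lever to the pressing head, z up. A column (y 21 to 61 mm, 215 mm high) carries an overhanging head; at y = 125 mm a steel ram comes down out of it with a round rubber pad. Lever and ram are geared together.
- ram (a joint): travel of the ram in m, 0 = up, 0.030 down per rad of lever. The 60 mm rubber pad under it is sprung, 3 N per mm (90 N per rad of lever once it bears). It meets the plaque at a lever angle that differs each time (0.3 to 0.8 rad), best found by feel at the handle.
- ram_top (a point): centre of the ram's top, 32 mm across, above the press head; moves down with the ram. As the pad's spring is compressed a gauge pin (20 mm thick) rises out of it: green shows from about 4 mm of compression (12 N), red below the green from 16 mm (48 N).
- lever (a joint): lever angle in rad: 0 = down, level (rest), grows as the handle is pulled up, 1.50 at most. Spring and weight pull it back to 0, slowed by a damper (1 to 3 s). The ratchet lets it rise and, when let go, holds it at the highest notch passed: 0.20, 0.40, ... 1.40 rad (18 N on the pad apart), sagging up to 0.05 rad below under load. It cannot be lowered further without the release button.
- handle (a point): middle of the red handle, a level 20 mm round bar along the press's y axis at the lever's end, 140 mm from the hinge, 135 mm above the bench when down. It reaches 37 mm to either side; the lever joins it 59 mm towards +y. It turns in the fingers: grip it gently (25 N). PULL: mean 6 N (2 to 8 N with each tooth) before the pad bears, then growing by 19 N per rad (1 N per 4.7 N on the pad).
- hinge (a point): point on the lever's hinge axis, abreast of the handle point along the press's y axis, 135 mm above the bench. The handle circles about it: when down it lies 140 mm towards the press's -x, then rises and comes in towards +x.
- button (a point): centre of the top of the yellow release button, 34 mm in diameter, on a black housing; 140 mm above the bench. Moves straight down when pressed.
- release (a joint): travel of the release button in m: 0 = out, 0.014 = fully in. About 2 N moves it and 5 N holds it fully in. It frees the lever beyond 12 mm; let out earlier, it catches the lever at the next notch. It also dips by itself as the ratchet's teeth click past.
- plaque: the work: a pale round carved shell (86 mm) on a square dark wooden board 105 x 105 x 15 mm, 26 mm thick in all, lying loose on the press's cork-topped round anvil under the pad. Origin: centre of its underside. z up.
- shell_a: bystander: loose grey carved shell, 124 mm, 14 mm thick, lying flat; origin at the centre of its underside
- shell_b: bystander: loose grey carved shell, 116 mm, 13 mm thick, lying flat; origin at the centre of its underside
- jar: bystander: glass jar with black lid, 72 mm across, 100 mm tall; origin at the centre of its underside
- tub: bystander: grey tub with blue lid, 84 mm across, 140 mm tall; origin at the centre of its underside
- handpiece: bystander: black and steel carving handpiece lying on the bench, 170 mm long; origin under its middle
- bowl: bystander: green bowl, 150 mm across, 50 mm tall; origin at the centre of its underside
- file_brush: bystander: bench brush lying on the bench, 170 mm long
Not all that is in view belongs to the job. There is more than one size of the plaque; the one meant has the size given above.

How it is judged:
On the way, in this order (a step that is already met when the one before it is completed fails the run):
1. the ratchet alone holds the pad on the plaque with more than 12 N for 1.5 s, the robot clear of the press (contact force between plaque and press above 12 N and contact force between each of the arm, the fingers and press below 0.5 N and value of joint lever above 0.25 rad), for 1.5 s.
2. the robot presses the release button in and the lever falls back to its rest (value of joint release above 0.005 m and contact force between any of the fingers, the arm and press above 1 N and value of joint lever below 0.1 rad), for 0.1 s.
At the end, for the whole second after the job is handed in: lever back down within 0.10 rad of rest, release button out again (within 2 mm), pad off the plaque, plaque flat and at rest on its anvil within 15 mm of where it started (value of joint lever below 0.1 rad and value of joint release below 0.002 m and contact force between plaque and press below 0.1 N and distance of plaque from where it was at the start of the episode below 0.015 m and angle between plaque's own z axis and vertical below 0.1 rad and linear speed of plaque below 0.02 m/s); the robot touches nothing.
It fails at once if the pad presses the plaque with more than 55 N (the shell cracks) (contact force between plaque and press above 55 N).
It fails at once if the robot touches the plaque (contact force between any of the arm, the fingers and plaque above 1 N).
It fails at once if a bystander is moved more than 30 mm (distance of any of shell_a, shell_b, jar, tub, handpiece, bowl, file_brush from where it was at the start of the episode above 0.03 m).
It also fails if it takes over 59 s, if anything falls off the work surface, if the arm or the gripper's body presses on something with over 40 N, if the wrist force passes 120 N, or if a joint passes its speed limit or range.

## Working session

There is one attempt and no reset: what is moved stays moved. The work goes in short steps, Python scripts to look and compute and a tool call to move; the robot and the scene stay as the last step left them, time stands still between calls to the robot, and variables do not carry over. Pictures are saved under pics/ and viewed, at most 10 in all, crops included, and the job is handed in when it is done.

Besides the shell and the picture viewer there is one more tool, called after ">>>" by a JSON object that holds its "fn" and its "kwargs", one argument or row to a line. move_arm: Moves the arm, as the interface text tells. Its arguments: {"type":"object","properties":{"rows":{"type":"array"},"fingers":{"type":"number"},"newtons":{"type":"number"}},"required":["rows"]}

```bash
mkdir -p pics; ls
python3 - <<'E'
from bench import r
import cv2,json
import numpy as np
np.set_printoptions(precision=4,suppress=True)
o=r.get_obs()
print(o, r.tips_ahead)
for n in("scene","top"):
    cv2.imwrite(f"pics/{n}0.png",r.grab_frame(n)); p=r.camera_params(n); print(n,p)
E
```

```text
pics
{'clock': 0.0, 'joints': array([-1.2691,  0.4778,  0.0223,  1.5565, -0.0115,  1.1093, -0.0831]), 'qvel': array([ 0.0008,  0.0004, -0.0007, -0.0002, -0.0008, -0.0001,  0.0003]), 'tau': array([  0.0002, -59.6459,   1.608 , -28.1187,   0.0124,   0.0093,
         0.    ]), 'tcp_pos': array([0.2687, 0.6186, 0.2443]), 'orientation': array([-0.6391, -3.0756,  0.0029]), 'contact_force': array([ 0.4414,  0.5274, -0.1257]), 'moment': array([-0.0067, -0.0398,  0.0299]), 'gripper_force': 0.0, 'grip_width': 0.08516164551919578} 0.014
scene {'fx': 471.80406596577933, 'fy': 471.80406596577933, 'cx': 317.7970076349454, 'cy': 239.44679352992424, 'world_from_camera': array([[-0.245 ,  0.5388, -0.806 ,  1.6917],
       [ 0.9695,  0.1315, -0.2068,  0.2944],
       [-0.0054, -0.8321, -0.5545,  0.9709],
       [ 0.    ,  0.    ,  0.    ,  1.    ]])}
top {'fx': 475.8734053750447, 'fy': 475.8734053750447, 'cx': 311.61152840975484, 'cy': 228.9999993760537, 'world_from_camera': array([[-0.0176, -0.9958,  0.0898,  0.4173],
       [-0.9998,  0.0175, -0.0022,  0.0162],
       [ 0.0007, -0.0898, -0.996 ,  1.4123],
       [ 0.    ,  0.    ,  0.    ,  1.    ]])}
```

View pics/scene0.png

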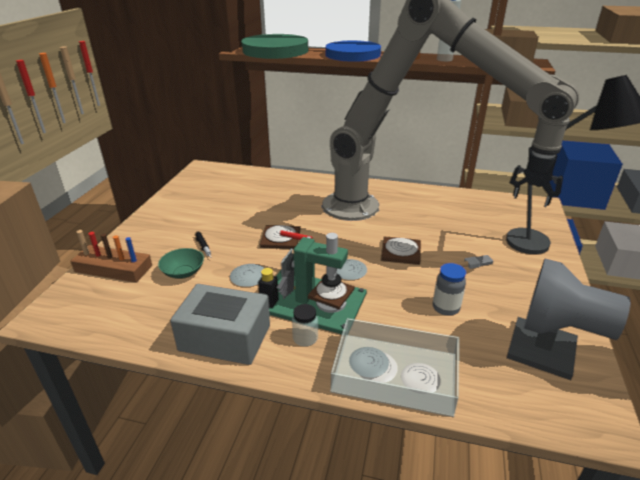

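View pics/top0.png

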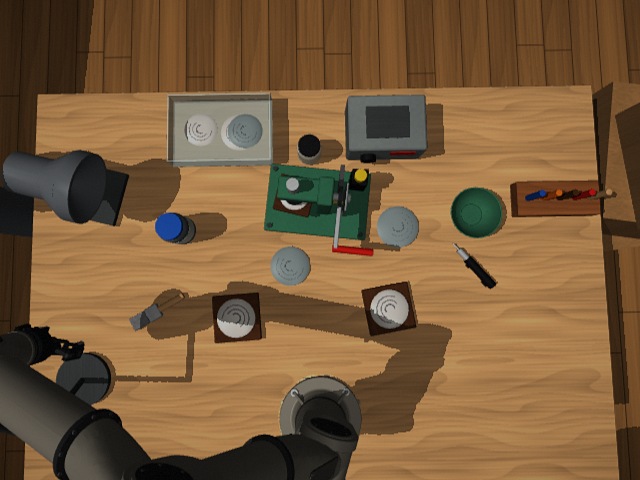

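The scene shows the press with its red handle towards the robot. In the top view the handle is at about (352,250), the yellow button at (362,176) and the ram top at (292,184). I'll segment these by colour.

```bash
cat > h.py <<'E'
import cv2, numpy as np
from bench import r
from scipy.spatial.transform import Rotation as R
np.set_printoptions(precision=4,suppress=True)
def plane(n,uv,z,p=None):
    p=p or r.camera_params(n); T=p["world_from_camera"]
    d=T[:3,:3]@np.array([(uv[0]-p["cx"])/p["fx"],(uv[1]-p["cy"])/p["fy"],1.])
    return T[:3,3]+d*(z-T[2,3])/d[2]
def proj(n,X):
    p=r.camera_params(n); T=p["world_from_camera"]
    c=T[:3,:3].T@(np.asarray(X)-T[:3,3]); return np.array([p["fx"]*c[0]/c[2]+p["cx"],p["fy"]*c[1]/c[2]+p["cy"]])
def tri(n1,u1,n2,u2):
    A=[];b=[]
    for n,u in((n1,u1),(n2,u2)):
        T=r.camera_params(n)["world_from_camera"]; d=plane(n,u,0)-T[:3,3]; d/=np.linalg.norm(d)
        P=np.eye(3)-np.outer(d,d);A.append(P);b.append(P@T[:3,3])
    x,res,*_=np.linalg.lstsq(np.vstack(A),np.hstack(b),rcond=None); return x,res
def blobs(im,lo,hi,roi,minarea=15):
    x0,y0,x1,y1=roi; h=cv2.cvtColor(im[y0:y1,x0:x1],cv2.COLOR_BGR2HSV)
    m=cv2.inRange(h,lo,hi); k,l,s,c=cv2.connectedComponentsWithStats(m)
    return [(s[i][4],c[i]+[x0,y0],s[i][:4]+[x0,y0,0,0],cv2.minAreaRect(cv2.findContours((l==i).astype(np.uint8),0,2)[0][0])) for i in range(1,k) if s[i][4]>=minarea]
E
python3 - <<'E'
from h import *
t=cv2.imread("pics/top0.png"); s=cv2.imread("pics/scene0.png")
for nm,im,n,ro in(("top",t,"top",(250,150,390,270)),("scene",s,"scene",(240,220,380,330))):
  T=r.camera_params(n)
  for c,lo,hi in(("red",(0,150,90),(8,255,255)),("yel",(18,130,90),(35,255,255)),("green",(65,80,30),(90,255,255))):
    for b in blobs(im,lo,hi,ro): print(nm,c,b[0],b[1],b[2],b[3], plane(n,b[1],.135 if c=="red" else .14))
a=cv2.resize(t[150:270,250:390],None,fx=5,fy=5,interpolation=cv2.INTER_CUBIC)
b=cv2.resize(s[220:335,240:380],None,fx=5,fy=5,interpolation=cv2.INTER_CUBIC)
cv2.imwrite("pics/a.png",a);cv2.imwrite("pics/b.png",b)
E
```

```text
top red 269 [353.0074 250.3271] [332 246  41  10] ((102.04454803466797, 100.05445861816406), (40.697021484375, 7.064764022827148), 5.710593223571777) [ 0.473  -0.0968  0.135 ]
top yel 126 [360.3651 174.8254] [355 169  12  13] ((110.5, 25.0), (12.0, 11.0), 90.0) [ 0.6772 -0.1215  0.14  ]
top green 3790 [303.448  200.1776] [264 164  76  73] ((52.00768280029297, 49.92451095581055), (70.14669036865234, 66.11662292480469), 5.806726932525635) [0.6105 0.034  0.14  ]
top green 84 [345.9881 178.869 ] [343 172   8  20] ((96.3344955444336, 31.486207962036133), (6.062320709228516, 19.515687942504883), 4.763641834259033) [ 0.6667 -0.0822  0.14  ]
top green 1123 [355.1371 214.3829] [339 174  32  66] ((104.3076171875, 55.500732421875), (25.976346969604492, 65.52471160888672), 5.492323875427246) [ 0.5694 -0.1045  0.14  ]
scene red 118 [293.161  234.7542] [281 231  26   9] ((53.37055969238281, 15.312183380126953), (25.29270362854004, 7.1247053146362305), 4.085616588592529) [ 0.469  -0.1016  0.135 ]
scene yel 133 [267.2632 273.8872] [262 267  11  14] ((27.0, 53.5), (13.0, 10.0), 90.0) [ 0.6908 -0.1124  0.14  ]
scene green 2990 [315.592  285.5017] [270 238  96  92] ((81.8396224975586, 65.31131744384766), (87.22394561767578, 82.5536880493164), 15.945395469665527) [0.7085 0.035  0.14  ]
scene green 32 [278.4688 277.7812] [277 273   4  11] ((38.5, 58.0), (10.0, 3.0), 90.0) [ 0.7002 -0.0756  0.14  ]
```

View pics/a.png

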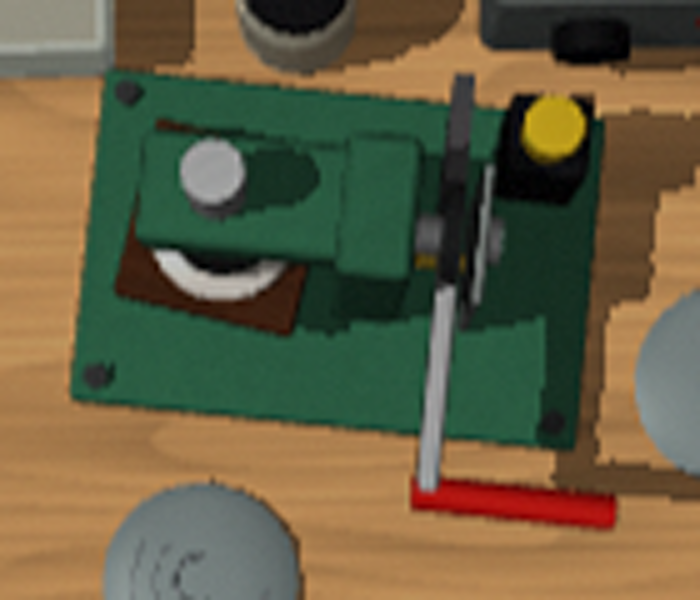

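View pics/b.png

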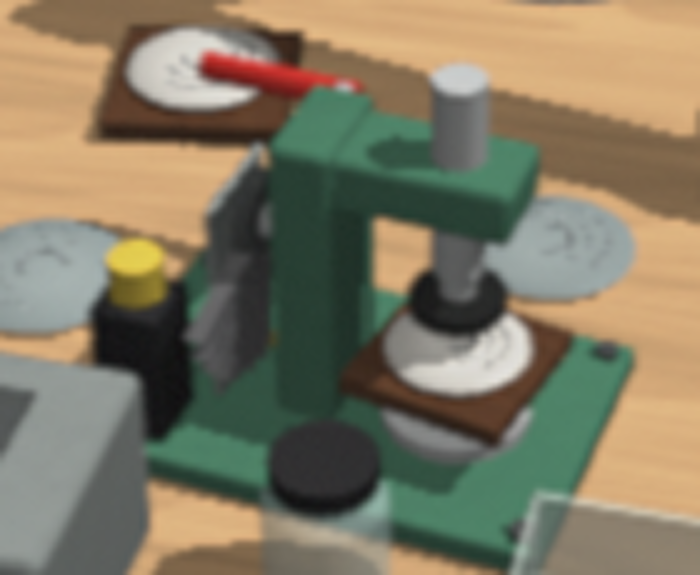

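The crops show the handle's free end at top-view pixel (372.7,252.6) and its lever end at (332.4,248.6). The button top is at top (361,174.5) and scene (267.4,271.6), and the ram top is at scene (332,235).

```bash
cat >> h.py <<'E'
def togo(P,yaw_y=None):
    """world target -> tool shift cm, twist deg so that tool y has world azimuth yaw_y (deg)"""
    o=r.get_obs(); M=R.from_rotvec(o["orientation"]).as_matrix()
    s=M.T@(np.array(P)-o["tcp_pos"])*100
    tw=None
    if yaw_y is not None:
        a=np.degrees(np.arctan2(M[1,1],M[0,1])); tw=-((yaw_y-a+180)%360-180)
    return s,tw,M[:,2]
E
python3 - <<'E'
from h import *
e1=plane("top",(372.7,252.6),.135);e2=plane("top",(332.4,248.6),.135)
print("bar ends",e1,e2,np.linalg.norm(e2-e1)); d=e2-e1; print("yaw",np.degrees(np.arctan2(-d[0],d[1])))
print("tri end",tri("top",(372.7,252.6),"scene",(280.6,232.4)))
print("button",plane("top",(361,174.5),.14),plane("scene",(267.4,271.6),.14),tri("top",(361,174.5),"scene",(267.4,271.6)))
print("ram",tri("top",(292.6,184),"scene",(332,235)))
c=[plane("top",(250+x/5,150+y/5),.012) for x,y in((107,70),(603,120),(573,450),(72,400))]
print(c); 
for i,j in((1,0),(2,3)):
  d=c[j]-c[i];print("yaw",np.degrees(np.arctan2(-d[0],d[1])))
for i,j in((3,0),(2,1)):
  d=c[j]-c[i];print("yaw",np.degrees(np.arctan2(d[1],d[0])))
d=(e2-e1)/np.linalg.norm(e2-e1);y=np.array([.117,.993,0]);x=np.array([.993,-.117,0])
H=e1+.037*y; print("handle",H,"hinge",H+.14*x)
print(togo([.46,.28,.26],46),togo([*H[:2],.26],-6.7))
E
```

```text
bar ends [ 0.466  -0.1495  0.135 ] [ 0.4786 -0.0416  0.135 ] 0.10862666787248268
yaw -6.678217079520789
tri end (array([ 0.4655, -0.1476,  0.1351]), array([0.]))
button [ 0.678  -0.1232  0.14  ] [ 0.6805 -0.1156  0.14  ] (array([ 0.6776, -0.1203,  0.1374]), array([0.]))
ram (array([0.6318, 0.0605, 0.2624]), array([0.]))
[array([0.7408, 0.1299, 0.012 ]), array([ 0.7053, -0.166 ,  0.012 ]), array([ 0.5082, -0.1426,  0.012 ]), array([0.543 , 0.1525, 0.012 ])]
yaw -6.846058266566496
yaw -6.72089646933689
yaw -6.533044052674227
yaw -6.760171171023844
handle [ 0.4703 -0.1127  0.135 ] hinge [ 0.6093 -0.1291  0.135 ]
(array([-31.0309, -23.4437,  -1.5136]), np.float64(20.52048164645558), array([-0.0005, -0.0015, -1.    ])) (array([-47.6231, -59.0533,  -1.4539]), np.float64(73.22048164645558), array([-0.0005, -0.0015, -1.    ]))
```

>>> {"fn": "move_arm", "kwargs": {
  "rows": [-4.5,-3.3,-0.3,3,-9,-6.7,-0.6,6,-13.5,-10.1,-0.9,9,-18,-13.5,-1.2,12,-22.5,-17,-1.4,15,-27,-20.4,-1.5,18,-31,-23.4,-1.5,21,-33.4,-28.5,-1.5,28,-35.8,-33.6,-1.5,36,-38.2,-38.7,-1.5,43],
  "fingers": 1
}}

```text
clock: 1.35
tcp_pos: [0.4648, 0.11, 0.2601]
orientation: [-1.727, -2.624, 0.0]
contact_force: [1.1, 0.3, 0.3]
grip_width: 0.0854
gripper_force: 0.0
```

Run:
```python
from h import *
print(r.get_obs()["tcp_pos"],togo([.4703,-.1127,.24],-6.7))
```

```text
[0.4648 0.11   0.2601] (array([-20.6804,  -8.2945,   2.0112]), np.float64(29.97807022133361), array([-0.0002, -0.    , -1.    ]))
```

>>> {"fn": "move_arm", "kwargs": {
  "rows": [-5,-2,0.5,7.5,-10,-4,1,15,-15,-6,1.5,22.5,-20.7,-8.3,2,30,-20.7,-8.3,2,30,-20.7,-8.3,2,30]
}}

```text
clock: 2.1
tcp_pos: [0.4714, -0.1105, 0.24]
orientation: [-2.342, -2.092, 0.0]
contact_force: [1.0, 1.0, -0.5]
grip_width: 0.0856
gripper_force: 0.0
```

Run:
```python
from h import *
o=r.get_obs();print(o["tcp_pos"],o["contact_force"],o["joints"],togo([.4703,-.1127,.14],-6.7))
p=r.camera_params("wrist");im=r.grab_frame("wrist");cv2.imwrite("pics/w1.png",im);print(p)
for b in blobs(im,(0,150,70),(8,255,255),(0,0,640,480),100): print(b)
for b in blobs(im,(18,130,70),(35,255,255),(0,0,640,480),100): print(b)
```

```text
[ 0.4714 -0.1105  0.24  ] [ 0.9903  1.0001 -0.4796] [-0.4213  0.1783  0.5958  2.0353 -0.1219  0.9624  0.1243] (array([-0.2315, -0.0779, 10.0031]), np.float64(0.24284405565120437), array([-0.0007,  0.0004, -1.    ]))
{'fx': 386.662577436199, 'fy': 386.662577436199, 'cx': 318.66991527489745, 'cy': 238.02255453253238, 'world_from_camera': array([[ 0.9935, -0.1076, -0.0362,  0.4816],
       [-0.1136, -0.9423, -0.3149, -0.0293],
       [-0.0003,  0.317 , -0.9484,  0.3686],
       [ 0.    ,  0.    ,  0.    ,  1.    ]])}
(np.int32(5126), array([318.3738, 214.0018]), array([303, 125,  33, 176]), ((319.0, 212.5), (175.0, 32.0), 90.0))
(np.int32(356), array([137.3876,  34.0871]), array([126,   0,  24,  84]), ((139.4121856689453, 41.09025192260742), (85.97677612304688, 10.266926765441895), 77.90524291992188))
(np.int32(206), array([149.5534,  16.9709]), array([142,   0,  16,  39]), ((150.3665313720703, 18.549236297607422), (39.57421112060547, 10.244386672973633), 79.2156982421875))
(np.int32(241), array([54.4689, 44.8963]), array([44, 18, 24, 65]), ((56.10000228881836, 49.80000305175781), (67.3
[... 1144 characters left out ...]
242))
(np.int32(142), array([238.2394, 386.0915]), array([232, 356,  13,  63]), ((238.47900390625, 386.7843017578125), (62.50550079345703, 5.380584716796875), 81.7028579711914))
(np.int32(365), array([226.9123, 410.6301]), array([217, 362,  22,  90]), ((225.8603515625, 406.90478515625), (90.05123901367188, 9.321139335632324), 79.28687286376953))
(np.int32(130), array([271.4231, 402.3769]), array([264, 371,  15,  60]), ((271.17449951171875, 400.4642639160156), (60.608726501464844, 3.8520610332489014), 78.43986511230469))
(np.int32(119), array([242.2521, 431.9748]), array([236, 417,  13,  31]), ((242.7941436767578, 431.676513671875), (31.772165298461914, 7.033533096313477), 75.96376037597656))
```

View pics/w1.png

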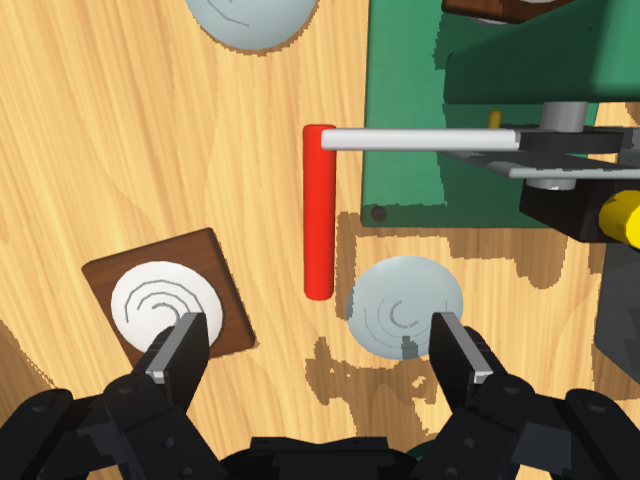

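The wrist view shows the red bar running straight up the image at column 319, from row 125 to row 300, well between the open fingers. The yellow button is at the right edge.

Run:
```python
from h import *
p=r.camera_params("wrist")
a=plane("wrist",(318.5,300),.135,p);b=plane("wrist",(319,125),.135,p)
y=(b-a)/np.linalg.norm(b-a);print(a,b,np.linalg.norm(b-a),np.degrees(np.arctan2(-y[0],y[1])))
H=a+.037*y;print(H,togo([*H[:2],.140],-6.7))
```

```text
[ 0.4678 -0.1498  0.135 ] [ 0.4808 -0.0374  0.135 ] 0.11314037657257557 -6.578126983993884
[ 0.472  -0.1131  0.135 ] (array([-0.3264,  0.0863, 10.0086]), np.float64(0.33839774393993594), array([-0.0005,  0.0005, -1.    ]))
```

>>> {"fn": "move_arm", "kwargs": {
  "rows": [-0.3,0.1,4,0,-0.3,0.1,8,0,-0.3,0.1,11,0,-0.3,0.1,11,0]
}}

```text
clock: 2.65
tcp_pos: [0.4709, -0.1123, 0.1286]
orientation: [-2.338, -2.093, 0.005]
contact_force: [0.8, 0.2, 1.4]
grip_width: 0.0854
gripper_force: 0.0
```

>>> {"fn": "move_arm", "kwargs": {
  "rows": [0,0,0,0,0,0,0,0,0,0,0,0,0,0,0,0,0,0,0,0,0,0,0,0],
  "fingers": 0,
  "newtons": 25
}}

```text
clock: 3.4
tcp_pos: [0.4712, -0.1138, 0.1308]
orientation: [-2.342, -2.09, 0.001]
contact_force: [-5.7, 1.5, 10.7]
grip_width: 0.0193
gripper_force: 24.9
```

>>> {"fn": "move_arm", "kwargs": {
  "rows": [0,0.02,-0.7,0,0,0.07,-1.4,0,0,0.16,-2.1,0,0,0.28,-2.78,0,0,0.44,-3.46,0,0,0.44,-3.46,0]
}}

```text
clock: 4.15
tcp_pos: [0.4748, -0.1142, 0.165]
orientation: [-2.341, -2.09, 0.003]
contact_force: [-6.9, 1.1, -4.9]
grip_width: 0.0193
gripper_force: 25.3
```

```bash
cat > g.py <<'E'
from h import *
import sys
o=r.get_obs(); P=o["tcp_pos"]+[0,0,.005]; y=P-np.array([.6095,-.1291,.135]); x=np.array([.993,-.117,0])
print("t",o["clock"],"theta",np.arctan2(y[2],-y@x),"rad",np.hypot(y[2],y@x),"F",o["contact_force"])
im=r.grab_frame("scene");cv2.imwrite("pics/g%s.png"%sys.argv[1],im)
E
python3 g.py 25
```

```text
t 4.15 theta 0.2530152697923718 rad 0.13995515490238164 F [-6.9259  1.1443 -4.9049]
```

>>> {"fn": "move_arm", "kwargs": {
  "rows": [0,0.19,-0.68,0,0,0.41,-1.34,0,0,0.67,-1.99,0,0,0.95,-2.63,0,0,0.95,-2.63,0]
}}

```text
clock: 4.82
tcp_pos: [0.4829, -0.1152, 0.191]
orientation: [-2.339, -2.088, 0.006]
contact_force: [-11.5, 2.7, -1.4]
grip_width: 0.0192
gripper_force: 25.4
```

```bash
python3 g.py 45
python3 - <<'E'
from h import *
def c(n): return cv2.resize(cv2.imread(f"pics/{n}.png")[220:320,285:385],None,fx=4,fy=4,interpolation=cv2.INTER_CUBIC)
cv2.imwrite("pics/c1.png",np.hstack([c("g25"),c("g45")]))
E
```

```text
t 4.825 theta 0.44689983017491614 rad 0.14124084637562748 F [-11.4754   2.7493  -1.3749]
```

View pics/c1.png

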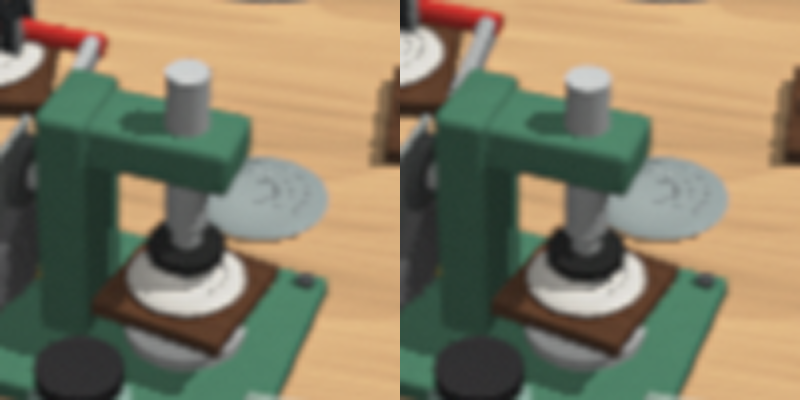

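Neither crop shows any green at the ram top, and the pad is closing on the shell. I'll go one notch further.

>>> {"fn": "move_arm", "kwargs": {
  "rows": [0,0.25,-0.62,0,0,0.57,-1.23,0,0,0.96,-1.81,0,0,1.36,-2.38,0,0,1.36,-2.38,0]
}}

```text
clock: 5.5
tcp_pos: [0.4951, -0.1167, 0.2149]
orientation: [-2.338, -2.085, 0.008]
contact_force: [-17.5, 4.4, 7.2]
grip_width: 0.0191
gripper_force: 25.9
```

```bash
python3 g.py 65
python3 - <<'E'
from h import *
import bench
for g in("25","45","65"):
  im=cv2.imread(f"pics/g{g}.png"); print(im[228:246,332].tolist())
  print([b[:3] for b in blobs(im,(40,80,60),(90,255,255),(322,220,342,244),3)],[b[:3] for b in blobs(im,(0,120,60),(10,255,255),(322,220,342,244),3)])
E
```

```text
t 5.5 theta 0.6358698141673058 rad 0.1429787567058921 F [-17.5036   4.4254   7.1732]
[[126, 176, 218], [129, 180, 221], [133, 185, 224], [132, 183, 224], [130, 181, 222], [130, 178, 220], [153, 183, 213], [197, 202, 206], [207, 207, 204], [207, 207, 204], [207, 208, 206], [207, 209, 207], [193, 195, 193], [130, 131, 130], [99, 99, 98], [100, 100, 99], [101, 101, 101], [101, 101, 101]]
[] []
[[126, 176, 218], [130, 180, 221], [132, 184, 224], [132, 183, 223], [130, 181, 221], [130, 180, 222], [129, 180, 222], [138, 181, 219], [168, 191, 213], [200, 204, 205], [207, 207, 204], [207, 208, 205], [208, 209, 206], [202, 204, 202], [172, 174, 172], [120, 121, 120], [99, 100, 99], [100, 100, 100]]
[] []
[[126, 176, 218], [129, 180, 221], [133, 185, 224], [132, 184, 224], [130, 181, 221], [130, 181, 222], [131, 181, 222], [129, 179, 221], [127, 177, 219], [146, 182, 217], [189, 200, 211], [205, 207, 205], [207, 208, 205], [206, 207, 205], [207, 208, 206], [196, 196, 194], [142, 142, 140], [104, 104, 103]]
[] []
```

>>> {"fn": "move_arm", "kwargs": {
  "rows": [0,0.25,-0.7,0,0,0.55,-1.3,0,0,1.05,-1.85,0,0,1.55,-2.3,0,0,1.55,-2.3,0]
}}

```text
clock: 6.18
tcp_pos: [0.5128, -0.1187, 0.2384]
orientation: [-2.34, -2.089, 0.004]
contact_force: [-12.6, 3.4, 2.9]
grip_width: 0.0193
gripper_force: 26.2
```

```bash
python3 g.py 85
python3 - <<'E'
from h import *
for g in("85",):
  im=cv2.imread(f"pics/g{g}.png"); print(im[228:250,332].tolist())
  print([b[:3] for b in blobs(im,(40,80,60),(90,255,255),(322,220,342,250),3)],[b[:3] for b in blobs(im,(0,120,60),(10,255,255),(322,220,342,246),3)])
E
```

```text
t 6.175 theta 0.8397863938712653 rad 0.14565249972591776 F [-12.5824   3.4186   2.9362]
[[126, 175, 218], [129, 180, 221], [133, 184, 224], [131, 183, 223], [129, 180, 221], [129, 180, 221], [130, 180, 222], [129, 179, 220], [127, 176, 219], [126, 175, 218], [125, 173, 216], [148, 180, 211], [197, 202, 206], [207, 207, 204], [206, 207, 204], [207, 208, 205], [208, 209, 207], [195, 196, 194], [131, 132, 131], [99, 99, 98], [100, 100, 99], [101, 102, 101]]
[(np.int32(19), array([323.4211, 247.1053]), array([322, 245,   4,   5])), (np.int32(6), array([339.1667, 248.6667]), array([338, 248,   4,   2]))] []
```

>>> {"fn": "move_arm", "kwargs": {
  "rows": [0,0.41,-0.6,0,0,0.97,-1.02,0,0,1.55,-1.41,0,0,2.17,-1.8,0,0,2.17,-1.8,0,0,2.17,-1.8,0]
}}

```text
clock: 6.98
tcp_pos: [0.5329, -0.1212, 0.2566]
orientation: [-2.339, -2.086, 0.007]
contact_force: [-18.4, 3.3, 9.6]
grip_width: 0.0188
gripper_force: 26.9
```

```bash
python3 g.py 105
python3 - <<'E'
from h import *
for g in("105",):
  im=cv2.imread(f"pics/g{g}.png"); print(im[228:250,332].tolist())
  print([b[:3] for b in blobs(im,(40,80,60),(90,255,255),(324,220,341,246),3)],[b[:3] for b in blobs(im,(0,120,60),(10,255,255),(322,220,342,246),3)])
def c(n): return cv2.resize(cv2.imread(f"pics/{n}.png")[220:320,285:385],None,fx=4,fy=4,interpolation=cv2.INTER_CUBIC)
cv2.imwrite("pics/c2.png",np.hstack([c("g85"),c("g105")]))
E
```

```text
t 6.975 theta 1.0241031722708902 rad 0.14814930629480672 F [-18.4312   3.3259   9.625 ]
[[127, 176, 218], [129, 179, 220], [132, 184, 224], [131, 182, 223], [131, 181, 222], [129, 180, 221], [129, 180, 221], [129, 178, 220], [127, 177, 219], [126, 175, 218], [125, 174, 217], [127, 177, 218], [123, 179, 203], [102, 172, 123], [93, 170, 70], [93, 170, 69], [85, 156, 63], [81, 121, 70], [133, 147, 128], [169, 172, 167], [125, 126, 125], [99, 99, 99]]
[(np.int32(26), array([331.5, 243. ]), array([329, 241,   6,   5]))] []
```

View pics/c2.png

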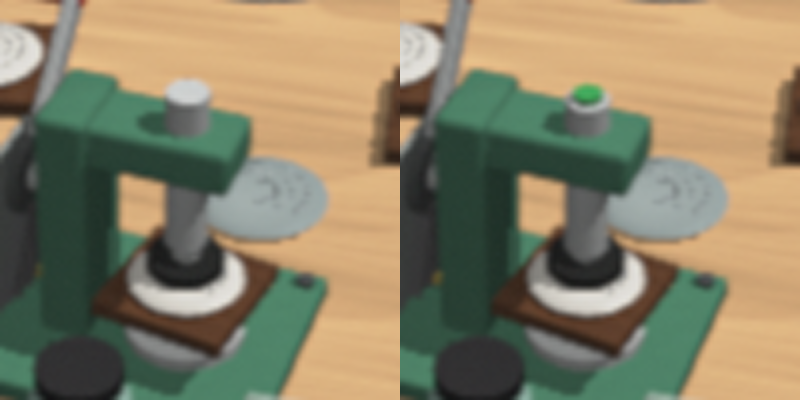

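At 1.02 rad the green pin now stands out of the ram top, with no red. I'll fit the lever's circle to the recorded poses to check the true angle against the notch.

Run:
```python
from h import *
from scipy.optimize import least_squares
P=np.array([[.4712,-.1138,.1308],[.4748,-.1142,.165],[.4829,-.1152,.191],[.4951,-.1167,.2149],[.5128,-.1187,.2384],[.5329,-.1212,.2566]])
s=P[:,:2]@[.993,-.117];z=P[:,2]
f=lambda p,R0=.14:np.hypot(s-p[0],z-p[1])-R0
for R0 in(.14,.143):
    q=least_squares(f,[.62,.13],kwargs={"R0":R0});print(R0,q.x,q.fun,"th",np.arctan2(z-q.x[1],q.x[0]-s))
q=least_squares(lambda p:f(p,p[2]),[.62,.13,.14]);print(q.x,q.fun,"th",np.arctan2(z-q.x[1],q.x[0]-s))
print(r.get_obs()["contact_force"],r.get_obs()["moment"])
```

```text
0.14 [0.6222 0.1395] [ 0.0013 -0.0003 -0.0009 -0.0009 -0.      0.0012] th [-0.0618  0.1834  0.3792  0.5727  0.7843  0.9781]
0.143 [0.625  0.1381] [ 0.001  -0.0002 -0.0008 -0.0007  0.      0.0009] th [-0.0507  0.1895  0.381   0.5702  0.7772  0.9672]
[0.6387 0.1313 0.1575] [ 0.      0.     -0.     -0.      0.0001 -0.    ] th [-0.0032  0.2156  0.3888  0.5597  0.7471  0.9202]
[-18.4556   4.0361   9.304 ] [ 0.8607  4.2635 -0.0239]
```

Run:
```python
from h import *
def edge(f,c):
    v=cv2.imread(f"pics/{f}.png")[:,c-2:c+3,0].mean(1).astype(float); 
    i=next(i for i in range(226,250) if v[i]<168<=v[i+1]); a=i+(168-v[i])/(v[i+1]-v[i])
    j=next(j for j in range(int(a)+2,255) if v[j]>150>=v[j+1]); return a,j+(v[j]-150)/(v[j]-v[j+1])
for f in("scene0","g25","g45","g65","g85"): print(f,edge(f,332))
try: print(edge("g105",326))
except Exception as e: print(e)
for x in (326,327,332,337,338): print(x,cv2.imread("pics/g85.png")[236:250,x,0],cv2.imread("pics/g105.png")[236:252,x,0])
X=np.array([.632,.0605,.262]);print(proj("scene",X),proj("scene",X-[0,0,.03]))
```

```text
scene0 (np.float64(232.40609137055839), np.float64(238.5071942446043))
g25 (np.float64(234.39523809523808), np.float64(240.64429530201343))
g45 (np.float64(236.1046511627907), np.float64(242.2936170212766))
g65 (np.float64(237.64795918367346), np.float64(243.78521126760563))
g85 (np.float64(239.42672413793105), np.float64(245.6764705882353))

326 [127 126 127 130 134 150 169 165 132 100  90  87  78  76] [127 126 127 130 131 130 136 142 133 128 108  90  78  75  75  75]
327 [127 127 126 132 148 181 198 196 174 122  89  84  83  83] [127 126 127 130 130 132 141 138 130 136 134 101  82  82  82  83]
332 [127 126 125 148 197 207 206 207 208 195 131  99 100 101] [127 126 125 127 123 102  93  93  85  81 133 169 125  99 101 101]
337 [128 127 125 125 133 150 166 165 150 132 124 119 118 117] [128 126 125 125 128 129 133 149 161 157 143 122 116 117 117 117]
338 [129 127 125 124 127 133 136 134 127 126 123 113 108 109] [129 127 125 124 127 128 127 129 133 131 125 112 109 108 108 109]
[331.142  235.1508] [331.0316 244.1808]
```

>>> {"fn": "move_arm", "kwargs": {
  "rows": [0,0.3,-0.4,0,0,0.6,-0.6,0,0,0.9,-0.77,0,0,0.9,-0.77,0]
}}

```text
clock: 7.52
tcp_pos: [0.5413, -0.1221, 0.2627]
orientation: [-2.338, -2.086, 0.01]
contact_force: [-15.8, 3.0, -3.4]
grip_width: 0.0187
gripper_force: 25.7
```

```bash
python3 g.py 110
python3 - <<'E'
from h import *
P=r.get_obs()["tcp_pos"];s=P[:2]@[.993,-.117]
print(np.arctan2(P[2]-.1395,.6222-s),np.hypot(P[2]-.1395,.6222-s))
im=cv2.imread("pics/g110.png"); print(im[236:253,332].tolist()); print(im[236:253,327,0])
print([b[:3] for b in blobs(im,(40,80,60),(90,255,255),(324,220,341,250),3)],[b[:3] for b in blobs(im,(0,120,60),(10,255,255),(322,220,342,250),3)])
E
```

```text
t 7.525 theta 1.0938767203216455 rad 0.14935372793703333 F [-15.7864   2.9654  -3.4088]
1.051477701086267 0.14190781929149912
[[128, 177, 219], [126, 175, 217], [126, 175, 217], [127, 177, 218], [122, 179, 202], [103, 173, 123], [93, 170, 69], [94, 171, 70], [85, 156, 63], [62, 109, 48], [100, 119, 96], [157, 165, 154], [143, 145, 141], [109, 110, 109], [99, 100, 99], [101, 101, 100], [102, 102, 101]]
[127 127 127 130 130 126 126 129 125 124 126 113  89  82  83  83  81]
[(np.int32(28), array([331.5357, 243.0357]), array([329, 241,   7,   5])), (np.int32(9), array([324.4444, 247.2222]), array([324, 245,   2,   5])), (np.int32(5), array([338.8, 248.6]), array([338, 248,   3,   2]))] []
```

>>> {"fn": "move_arm", "kwargs": {
  "rows": [0,-0.3,0.2,0,0,-0.6,0.4,0,0,-0.6,0.4,0,0,-0.6,0.4,0]
}}

```text
clock: 8.07
tcp_pos: [0.5371, -0.1216, 0.2601]
orientation: [-2.341, -2.088, 0.004]
contact_force: [-14.4, 3.2, 1.2]
grip_width: 0.019
gripper_force: 26.0
```

```bash
python3 g.py 100
python3 - <<'E'
from h import *
P=r.get_obs()["tcp_pos"];s=P[:2]@[.993,-.117]
print(np.arctan2(P[2]-.1395,.6222-s),np.hypot(P[2]-.1395,.6222-s))
im=cv2.imread("pics/g100.png"); print(im[236:253,332].tolist())
E
```

```text
t 8.075 theta 1.0606413035652957 rad 0.14905872338496257 F [-14.4411   3.203    1.2317]
1.0162084913261598 0.1418145400395458
[[127, 177, 219], [126, 175, 218], [125, 174, 217], [126, 176, 218], [123, 179, 202], [103, 173, 123], [93, 170, 69], [93, 170, 69], [85, 155, 62], [68, 112, 56], [124, 136, 121], [180, 182, 178], [131, 132, 130], [99, 99, 98], [100, 100, 100], [101, 102, 101], [102, 103, 102]]
```

>>> {"fn": "move_arm", "kwargs": {
  "rows": [0,-0.3,0.2,0,0,-0.6,0.35,0,0,-0.6,0.35,0,0,-0.6,0.35,0]
}}

```text
clock: 8.62
tcp_pos: [0.5337, -0.1212, 0.2578]
orientation: [2.344, 2.092, 0.002]
contact_force: [-8.0, 2.5, 2.9]
grip_width: 0.0181
gripper_force: 26.1
```

```bash
python3 g.py 95
python3 - <<'E'
from h import *
P=r.get_obs()["tcp_pos"];s=P[:2]@[.993,-.117]
print(np.arctan2(P[2]-.1395,.6222-s),np.hypot(P[2]-.1395,.6222-s))
im=cv2.imread("pics/g95.png"); print(im[236:253,332].tolist())
E
```

```text
t 8.625 theta 1.0335189674716505 rad 0.14880429455439736 F [-8.0345  2.4825  2.8838]
0.9879439343262058 0.1417375843689049
[[128, 177, 219], [126, 175, 218], [125, 174, 217], [127, 177, 218], [123, 179, 202], [103, 174, 124], [93, 171, 70], [94, 171, 69], [85, 157, 63], [73, 116, 61], [122, 136, 117], [166, 169, 165], [125, 125, 124], [100, 100, 99], [101, 101, 100], [101, 102, 101], [101, 102, 101]]
```

>>> {"fn": "move_arm", "kwargs": {
  "rows": [0,0,0,0,0,0,0,0,0,0,0,0,0,0,0,0,0,0,-4,0,0,0,-9,0,0,0,-9,0,0,0,-9,0],
  "fingers": 1
}}

```text
clock: 9.68
tcp_pos: [0.5334, -0.1209, 0.3458]
orientation: [-2.343, -2.092, -0.0]
contact_force: [-0.4, 0.4, -0.3]
grip_width: 0.0855
gripper_force: 0.0
```

```bash
python3 g.py free
python3 - <<'E'
from h import *
im=cv2.imread("pics/gfree.png"); print(im[236:253,332].tolist())
print([b[:3] for b in blobs(im,(40,80,60),(90,255,255),(326,220,338,248),3)],[b[:3] for b in blobs(im,(0,120,60),(10,255,255),(322,220,342,250),3)])
# button: above it, fingers shut
B=[.678,-.122]; print(togo([*B,.22],None), togo([*B,.35],None))
a=cv2.resize(im[190:330,240:380],None,fx=4,fy=4,interpolation=cv2.INTER_CUBIC)
cv2.imwrite("pics/c3.png",a)
print(r.get_obs()["clock"])
E
```

```text
t 9.675 theta 1.2298599911664794 rad 0.2289307088153802 F [-0.3554  0.43   -0.314 ]
[[127, 177, 219], [127, 175, 218], [126, 174, 217], [127, 176, 218], [122, 178, 202], [102, 173, 124], [94, 170, 69], [93, 170, 69], [85, 156, 64], [84, 123, 75], [134, 148, 130], [159, 163, 158], [121, 121, 120], [100, 100, 99], [101, 101, 100], [101, 102, 101], [102, 102, 101]]
[(np.int32(26), array([331.5, 243. ]), array([329, 241,   6,   5]))] []
(array([ 1.5111, 14.4354, 12.4934]), None, array([-0.0015,  0.0002, -1.    ])) (array([ 1.5115, 14.4151, -0.5066]), None, array([-0.0015,  0.0002, -1.    ]))
9.725
```

View pics/c3.png

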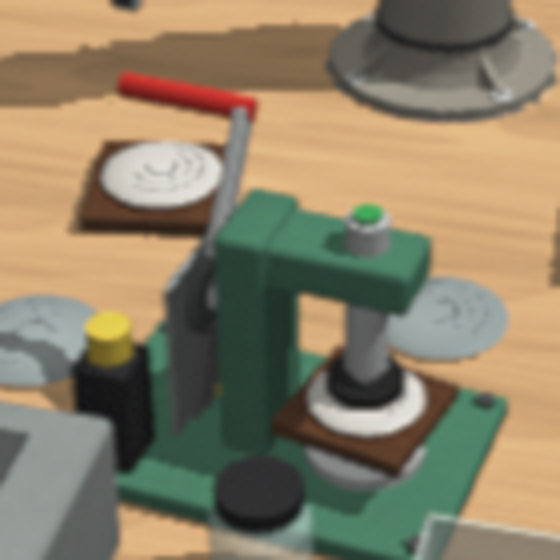

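The green is still showing, so the ratchet holds on its own. I'll keep clear while moving to high above the button.

>>> {"fn": "move_arm", "kwargs": {
  "rows": [0.5,4,-1,0,0.8,8,-1,0,1.2,12,-1,0,1.5,14.4,-1,0,1.5,14.4,-1,0,1.5,14.4,-1,0,1.5,14.4,-1,0,1.5,14.4,-1,0,1.5,14.4,-1,0,1.5,14.4,-1,0],
  "fingers": 0
}}

```text
clock: 10.98
tcp_pos: [0.6782, -0.1223, 0.3564]
orientation: [2.343, 2.092, 0.0]
contact_force: [-0.0, -0.2, -0.2]
grip_width: 0.0003
gripper_force: 0.0
```

Run:
```python
from h import *
o=r.get_obs();print(o["clock"],o["tcp_pos"],o["contact_force"],o["joints"])
p=r.camera_params("wrist");im=r.grab_frame("wrist");cv2.imwrite("pics/w2.png",im)
for b in blobs(im,(22,180,90),(33,255,255),(0,0,640,480),150): print(b[:3],plane("wrist",b[1],.14,p))
```

```text
10.975 [ 0.6782 -0.1223  0.3564] [-0.0464 -0.2016 -0.2169] [-0.3089  0.4786  0.6079  1.4049 -0.2737  1.3424  0.1947]
(np.int32(1173), array([317.7647, 197.711 ]), array([300, 178,  37,  40])) [ 0.679  -0.1172  0.14  ]
```

View pics/w2.png

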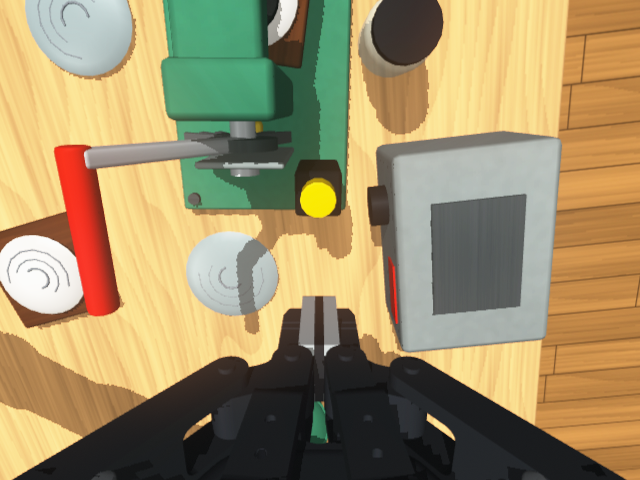

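The wrist view shows the button centre at (318,199) with the black housing under it. The plates lie to its upper left and the grey box to its right, so I'll check the clearance heights.

Run:
```python
from h import *
print("box corner",tri("top",(348,151),"scene",(267,297)))
print("box edge wrist z.1",plane("wrist",(380,147),.1),plane("wrist",(405,350),.1))
T=r.camera_params("scene")["world_from_camera"]
for uv in((292,252),(291.6,250)):
    d=plane("scene",uv,0)-T[:3,3]
    for y in(-.095,-.08,-.065): print(y,T[:3,3]+d*(y-T[1,3])/d[1])
print("plate wrist",plane("wrist",(285,165),.17),plane("wrist",(285,165),.2))
print("button",tri("wrist",(318,198),"top",(361,174.5)),plane("wrist",(318,198),.14))
```

```text
box corner (array([ 0.752 , -0.0931,  0.1083]), array([0.]))
box edge wrist z.1 [ 0.7438 -0.083   0.1   ] [ 0.758  -0.3167  0.1   ]
-0.095 [ 0.509  -0.095   0.0951]
-0.08 [ 0.5546 -0.08    0.1288]
-0.065 [ 0.6001 -0.065   0.1625]
-0.095 [ 0.5122 -0.095   0.1051]
-0.08 [ 0.5577 -0.08    0.1384]
-0.065 [ 0.6031 -0.065   0.1718]
plate wrist [ 0.6566 -0.0808  0.17  ] [ 0.6597 -0.077   0.2   ]
button (array([ 0.6798, -0.1227,  0.1262]), array([0.])) [ 0.6792 -0.1175  0.14  ]
```

>>> {"fn": "move_arm", "kwargs": {
  "rows": [0,0.1,5,0,0,0.1,10,0,0,0.1,15,0,0,0.1,18.5,0,0,0.1,19.4,0,0,0.1,19.4,0]
}}

```text
clock: 11.78
tcp_pos: [0.6797, -0.1226, 0.1627]
orientation: [2.343, 2.092, 0.0]
contact_force: [1.1, 0.3, 1.1]
grip_width: -0.0
gripper_force: 0.0
```

>>> {"fn": "move_arm", "kwargs": {
  "rows": [0,0,0.5,0,0,0,1,0,0,0,1.5,0,0,0,2,0,0,0,2.3,0,0,0,2.4,0,0,0,2.4,0]
}}

```text
clock: 12.65
tcp_pos: [0.6796, -0.1225, 0.1401]
orientation: [-2.344, -2.092, -0.002]
contact_force: [-4.0, 1.3, 14.2]
grip_width: -0.0001
gripper_force: 7.2
```

>>> {"fn": "move_arm", "kwargs": {
  "rows": [0,0,0,0,0,0,0,0,0,0,0,0,0,0,0,0,0,0,0,0,0,0,0,0,0,0,0,0,0,0,0,0,0,0,0,0,0,0,0,0]
}}

```text
clock: 13.9
tcp_pos: [0.6796, -0.1225, 0.1401]
orientation: [2.344, 2.092, 0.002]
contact_force: [-3.6, 1.5, 14.3]
grip_width: 0.0002
gripper_force: 7.1
```

>>> {"fn": "move_arm", "kwargs": {
  "rows": [0,0,0,0,0,0,0,0,0,0,0,0,0,0,0,0,0,0,0,0,0,0,0,0,0,0,0,0,0,0,0,0,0,0,0,0,0,0,0,0]
}}

```text
clock: 15.15
tcp_pos: [0.6796, -0.1225, 0.1401]
orientation: [2.343, 2.092, 0.002]
contact_force: [-3.9, 1.1, 14.6]
grip_width: 0.0001
gripper_force: 7.1
```

>>> {"fn": "move_arm", "kwargs": {
  "rows": [0,0,0,0,0,0,0,0,0,0,0,0,0,0,0,0,0,0,0,0,0,0,0,0,0,0,0,0,0,0,0,0,0,0,0,0,0,0,0,0]
}}

```text
clock: 16.4
tcp_pos: [0.6796, -0.1225, 0.1401]
orientation: [2.343, 2.092, 0.002]
contact_force: [-5.1, 0.3, 13.4]
grip_width: 0.0
gripper_force: 7.1
```

Run:
```python
from h import *
im=r.grab_frame("scene");t=r.grab_frame("top");cv2.imwrite("pics/s9.png",im);cv2.imwrite("pics/t9.png",t);s0=cv2.imread("pics/scene0.png")
a=im[226:246,332,0];print(a,s0[226:246,332,0])
for q in(im,s0): print([b[:3] for b in blobs(q,(0,150,90),(8,255,255),(250,190,330,260),30)])
for q in(t,cv2.imread("pics/top0.png")): print([b[:3] for b in blobs(q,(0,150,90),(8,255,255),(320,180,390,270),30)])
print(r.get_obs()["clock"])
```

```text
[126 126 127 129 133 136 160 198 207 207 207 206 189 127  98 100 101 102
 102 101] [125 123 124 127 131 134 157 195 203 203 203 203 185 126  97  99  99  99
 100 100]
[(np.int32(111), array([292.8288, 234.7477]), array([281, 231,  26,   9]))]
[(np.int32(118), array([293.161 , 234.7542]), array([281, 231,  26,   9]))]
[(np.int32(48), array([369.1042, 252.0208]), array([366, 248,   7,   8]))]
[(np.int32(269), array([353.0074, 250.3271]), array([332, 246,  41,  10]))]
16.5
```

The ram top and handle are back at their starting pixels, so the lever is fully down. Next I'll raise the tool straight up, check, and hand in.

>>> {"fn": "move_arm", "kwargs": {
  "rows": [0,0,-2,0,0,0,-6,0,0,0,-11,0,0,0,-17,0,0,0,-20,0,0,0,-20,0,0,0,-20,0,0,0,-20,0]
}}

```text
clock: 17.5
tcp_pos: [0.6787, -0.1221, 0.3365]
orientation: [-2.342, -2.091, 0.003]
contact_force: [-0.2, 0.2, -0.6]
grip_width: 0.0001
gripper_force: 0.0
```

Run:
```python
from h import *
im=r.grab_frame("scene");s0=cv2.imread("pics/scene0.png")
d=cv2.absdiff(im,s0).max(2); print("roi diff",(d[225:330,225:372]>40).sum())
for q in(im,s0): print([b[:3] for b in blobs(q,(18,130,90),(35,255,255),(250,255,290,300),30)])
print(im[226:242,332,0],r.get_obs()["contact_force"])
print(r.hand_in())
```

```text
roi diff 1012
[(np.int32(133), array([267.2632, 273.8872]), array([262, 267,  11,  14]))]
[(np.int32(133), array([267.2632, 273.8872]), array([262, 267,  11,  14]))]
[125 123 125 128 132 134 158 196 205 204 204 204 187 126  97  99] [-0.7621  0.1195  0.469 ]
the job is handed in; nothing more can be done
None
```

I handed the job in at about 17.5 s of the 59 s allowed; no verdict came back. The lever was pulled past the 1.0 rad notch and the ratchet alone held green, with no red seen, for about 2 s. I then kept the release button in until the lever was fully down, and the last pictures show lever, ram and button back at their starting positions.

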